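# Box a cured sample plaque

### The job

Draw the tall cast plaque up out of its leaning slot in the rack, along the guides without forcing it, and stand it upright in the groove of the open grey case, down on the case floor. Then fit the loose lid over it the right way up and press the lid down past its spring catches until it sits level on the ledge all round. Leave the two short plaques in their slots and the other things on the table where they are.

Things in the scene. Friction and masses are not known exactly. Their poses are not given: they have to be found in the camera images.
- tall_plaque: Cast resin plaque, cream, 8 (x) x 100 (y) x 120 (z) mm, 0.1 kg: the tallest of three alike plaques in the rack. Origin: middle of its bottom edge; z runs along the plaque to its top edge, y along its width, x is its thickness. In the rack its z leans 25 degrees from vertical, towards the rack's -x (the robot's side), and it stands 68 mm out of the guides.
- tall_plaque_top (a point): Middle of the tall plaque's top edge (120 mm along its z); its axes are the plaque's.
- short_plaque_a: Short cream plaque, 8 x 100 x 70 mm, axes and origin as the tall plaque; it stands 18 mm out of its guides in the rack and stays there.
- short_plaque_b: The other short plaque, the same size; stays in its slot of the rack.
- rack: Curing rack, fixed to the table: plywood base 250 (x) x 136 (y) x 12 mm, two upright aluminium sides 103 mm apart and 68 mm high, with four pairs of black guide channels, 50 mm apart along x, leaning 25 degrees towards the rack's -x. Origin: underside, middle. One slot is empty; which plaque stands in which of the others varies.
- rack_mid (a point): Middle of the rack, 40 mm above its underside, axes as the rack. A plaque's origin rests 16 mm above the table. Each channel is 10.6 mm wide and holds a plaque's two side edges over 52 mm of its length; the plaque comes free when drawn that far along its own z. The middle 86 mm of its width is clear of guides.
- case: Open grey plastic case, fixed to the table. Origin: underside, middle; y along its long side, z up. Foot plate 104 x 150 x 6 mm; walls 60 (x) x 114 (y) mm outside, rounded rim at z = 78 mm; a ledge round the outside with its top at z = 52 mm. Four dark ball catches on springs stick 4 mm out of the long walls at z = 62 mm.
- case_floor (a point): Middle of the case's inner floor, z = 8 mm of the case, axes as the case. Two upright grooves in the end walls make one place here, 14 mm wide in x and 106 mm long in y, mouth flared above z = 64 mm, for one plaque standing upright with its width along y. A tall plaque standing there ends 50 mm above the rim.
- lid: Deep grey push-on lid, loose, mouth down on the table, 0.15 kg: 75 (x) x 125 (y) mm outside, 84 mm high without its bar; inside 68 x 119 mm (64 mm between beads low on the long walls), 80 mm deep. Origin: middle of its lower rim plane, z up. It goes over the case walls with 2 mm play, y along the case's y, either way round.
- lid_grip (a point): Point in the lid's grip bar, 24 mm above the top plate, 6 mm below the bar's top (lid z = 108 mm); axes are the lid's. The bar is 12 (x) x 70 (y) x 30 mm high; its flat sides face the lid's x.
- case_ledge (a point): Centre of the case at ledge height, z = 52 mm of the case: the seated lid's origin is here. The lid's beads meet the catches with its origin about 12 mm above this point; it rests there under its own weight, passes only when pushed down with about 10 N, and over the last 6 mm the catches draw it down.
- jar: clear screw-top jar with a white cap, 64 x 64 x 85 mm, standing behind the work
- mould_puck: round pink silicone mould nearest the case, 84 mm across, 32 mm high
- tape_roll: roll of masking tape lying flat, 103 mm across, 25 mm high
- tube: squeezed tube lying near the left edge of the table, 156 mm long, 34 mm high
- sanding_block: cork-brown sanding block, 76 x 49 x 28 mm, at the front of the table

How it is judged (in metres and radians):
On the way, in this order (a step that is already met when the one before it is completed fails the run):
1. the tall plaque is drawn clear of the rack's guides (z of tall_plaque in the frame of rack above 0.075 m and contact force between the fingers and tall_plaque above 1 N), for 0.1 s.
2. the tall plaque stands upright in the case's groove, on the floor, let go, with the lid not yet over it (x of tall_plaque in the frame of case between -0.008 and 0.008 m and y of tall_plaque in the frame of case between -0.007 and 0.007 m and z of tall_plaque in the frame of case between 0.005 and 0.0115 m and angle between tall_plaque's own z axis and vertical below 0.14 rad and contact force between the fingers and tall_plaque below 0.1 N and horizontal distance between lid and case above 0.1 m), for 0.2 s.
3. the lid is held over the case, still above the catches (horizontal distance between lid and case below 0.02 m and z of lid in the frame of case above 0.06 m and contact force between the fingers and lid above 1 N), for 0.05 s.
4. the robot presses the lid down level onto the ledge (horizontal distance between lid and case below 0.0045 m and z of lid in the frame of case between 0.049 and 0.0545 m and angle between lid's own z axis and vertical below 0.03 rad and angle between the y axis of lid and the y axis of case, either way round below 0.06 rad and contact force between the fingers and lid above 1 N), for 0.05 s.
At the end, for the whole second after the job is handed in: Plaque in the groove on the case floor (origin within 8 mm in x, 7 mm in y, 3.5 mm in height, upright within 8 deg); lid on the ledge within 2.5 mm, centred within 4.5 mm, level within 1.7 deg, in line within 3.4 deg; both at rest; short plaques within 8 mm of their start (x of tall_plaque in the frame of case between -0.008 and 0.008 m and y of tall_plaque in the frame of case between -0.007 and 0.007 m and z of tall_plaque in the frame of case between 0.005 and 0.0115 m and angle between tall_plaque's own z axis and vertical below 0.14 rad and horizontal distance between lid and case below 0.0045 m and z of lid in the frame of case between 0.049 and 0.0545 m and angle between lid's own z axis and vertical below 0.03 rad and angle between the y axis of lid and the y axis of case, either way round below 0.06 rad and linear speed of each of lid, tall_plaque below 0.02 m/s and distance of each of short_plaque_a, short_plaque_b from where it was at the start of the episode below 0.008 m); the robot touches nothing.
It fails at once if a short plaque is shifted by more than 12 mm (distance of any of short_plaque_a, short_plaque_b from where it was at the start of the episode above 0.012 m).
It fails at once if a bystander on the table is moved by more than 30 mm (distance of any of jar, mould_puck, tape_roll, tube, sanding_block from where it was at the start of the episode above 0.03 m).
It fails at once if the plaque is wrenched against the rack with more than 60 N (contact force between tall_plaque and rack above 60 N).
It also fails if it takes over 58 s, if anything falls off the work surface, if the arm or the gripper's body presses on something with over 40 N, if the wrist force passes 120 N, or if a joint passes its speed limit or range.

### The arm

A 6-joint arm with a two-finger parallel gripper is mounted at the origin on a cart in front of the work surface, level with it; the furniture and walls round the work are solid. World frame = base frame: x ahead of the robot, y to its left, z up, the work surface at z = 0. Lengths are in mm, angles in rad, forces in N, time in s.
With the tool pointing down it reaches from about 300 to 775 mm from the base axis. Payload 14.6 kg.
Tool frame: the origin (TCP) lies at the very end of the fingers, on their centre line; the grasp point (between the pads) lies 19 mm behind it; z points along the fingers, y is the line along which they close (so a half turn about z gives the same grasp; the last joint's range is limited). The gripper opens to 94 mm and grips with 3 to 60 N. Pads are 16 mm wide; open, the fingers measure 119 mm over their backs; the gripper's body (75 mm by 177 mm) begins 78 mm behind the grasp point.
Start: joints at [-1.416, 0.3, 1.521, -0, 1.321, -0.067], TCP at [120.986, -536.518, 205.446] pointing down, gripper open.
Joint ranges: [-3.03, 3.03], [-0.79, 2.21], [0.23, 2.52], [-1.04, 4.18], [0, 3.07], [-2.55, 2.55]. Speed limits (rad/s): [2.22, 2.22, 2.57, 3.14, 3.14, 3.14].

### API

Orientations are given as [roll, pitch, yaw] about the fixed x, y, z axes, in that order (R = Rz(yaw) Ry(pitch) Rx(roll)).
In Python, from cell import manip, camera, get_calibration gives the robot as it stands.
- The arm moves only by the tool arm_command, never from a script. Its argument "targets" is a list of rows, each an object of numbers: "hand": the opening, from -1 (shut) to 1 (fully open), so that 0 is half open; "x", "y", "z": the shift along the tool's x, y, z in m; "yaw": the turn about the tool's z in rad. In form: [{"hand": .., "x": .., "y": .., "z": .., "yaw": ..}, ...]. A call has 1 to 10 rows; each row shifts and turns the commanded pose from where the row before left it, along the tool's axes as they then stand; what a row does not reach is not made up. A row lasts 1/10 s, in which the tool goes at most 50 mm and 8.59 degrees, less where a joint would pass 70% of its speed; a pose out of reach is approached as far as the arm can. A call is refused whole if a number of a shift passes 0.05 or a number of a turn 0.15, either way. A call with a gripper value outside its range is refused whole. The fingers move at their own pace and stop on an object; "newtons" is the grip in N (left out, the last holds). Time passes only in rows, so rows that do not move let the fingers close. It gives the time, the measured TCP pose, the force, the opening and the grip force at its end, in the units of the state.
- manip.read_state(): the state, without advancing time (a new reading comes with each control period).
- camera(name): name is "side" or "top"; returns the picture (420x560x3 uint8, red, green, blue); there is no depth.
- get_calibration(name): a dict with "K" (3x3 intrinsics, pixels), "cam_to_world" (4x4, takes a point from camera to world coordinates). Camera axes: x right, y up, looking along -z (the intrinsics and any distortion apply to the point x, -y, -z); pixel columns grow to the right and rows downward; lengths in mm; the calibration is good to about 2 mm. A picture is of the moment at which its call begins. get_calibration takes no time and is no camera call.
- manip.sign_off(): hands the job in; it is judged then, once.
The state is a dict: "clock": time; "joints": joint angles; "qd": joint speeds; "effort": joint torques, N m; "eef_pos": TCP position; "eef_rot": TCP orientation; "wrist_force": force on the tool from outside, world axes, zero at the start; "moment": the same for the moment, N m; "finger_gap": finger opening in mm; "finger_force": force on a finger pad.
Only numpy, scipy, OpenCV 4.12 (cv2) and the standard library are available. Lean on these libraries where they do the work, as an engineer would, in place of code of your own. Each camera call takes 0.05 s, during which the arm holds its last target. There are 200 camera calls.

## Working session

There is one attempt and no reset: what is moved stays moved. The work goes in short steps, Python scripts to look and compute and a tool call to move; the robot and the scene stay as the last step left them, time stands still between calls to the robot, and variables do not carry over. Pictures are saved under pics/ and viewed, at most 10 in all, crops included, and the job is handed in when it is done.

Besides the shell and the picture viewer there is one more tool, called after "Request:" as a command line: name --argument value ..., lists and objects as JSON in quotes. arm_command: Moves the arm, as the interface text tells. Its arguments: {"type":"object","properties":{"targets":{"type":"array"},"newtons":{"type":"number"}},"required":["targets"]}

```bash
ls; mkdir -p pics
python3 - <<'E'
from cell import manip,camera,get_calibration
import cv2,numpy as np
for n in("side","top"):
    im=camera(n); cv2.imwrite(f"pics/{n}0.png",im[...,::-1]); c=get_calibration(n); print(n,np.round(c["K"],1).tolist(),np.round(c["cam_to_world"],3).tolist(),[k for k in c])
s=manip.read_state();print(s)
E
```

```text
pics
side [[509.8, 0.0, 274.2], [0.0, 509.8, 208.8], [0.0, 0.0, 1.0]] [[0.997, 0.054, -0.063, 425.406], [-0.082, 0.536, -0.84, -1483.499], [-0.012, 0.843, 0.538, 1014.108], [0.0, 0.0, 0.0, 1.0]] ['K', 'cam_to_world']
top [[413.4, 0.0, 282.1], [0.0, 413.4, 209.2], [0.0, 0.0, 1.0]] [[0.011, 0.992, -0.126, 390.357], [-1.0, 0.011, 0.002, -3.229], [0.003, 0.126, 0.992, 1227.508], [0.0, 0.0, 0.0, 1.0]] ['K', 'cam_to_world']
{'clock': 0.1, 'joints': array([-1.41561001e+00,  3.00395139e-01,  1.52151650e+00, -1.86250503e-05,
        1.32068529e+00, -6.65957853e-02]), 'qd': array([ 6.84736254e-04, -1.85429373e-03,  3.01707134e-04, -1.00223985e-04,
       -1.75578940e-05, -8.07993476e-04]), 'effort': array([ 9.30669339e-04, -5.32648051e+01, -3.53285301e+01,  7.09341466e-02,
        2.35680677e-02, -5.92738206e-05]), 'eef_pos': array([ 120.94145709, -536.30119696,  204.95531334]), 'eef_rot': array([-3.14058941e+00, -4.88297892e-05,  2.21786701e-01]), 'wrist_force': array([-0.37592553, -0.70620099,  0.14670098]), 'moment': array([ 0.02460048, -0.017835  , -0.00136299]), 'finger_force': 0.0, 'finger_gap': 94.14238634513116}
```

View pics/top0.png

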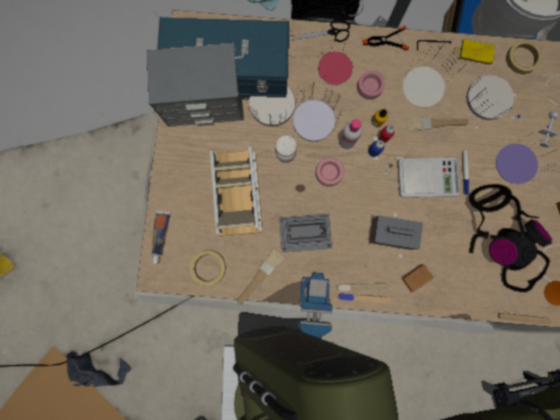

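View pics/side0.png

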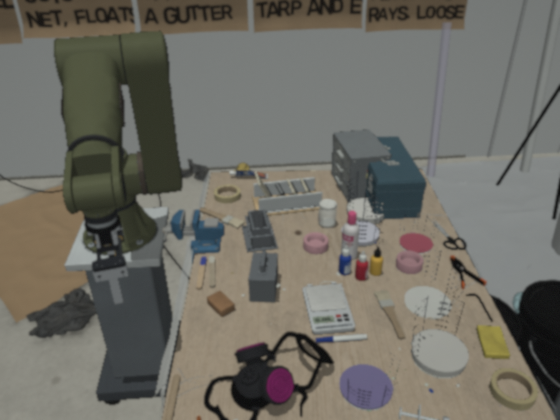

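The top view shows the rack at about (236,191), the case at (306,233) and the lid at (397,232). The side view shows the rack at (288,195), the case at (260,230) and the lid at (264,275). The blue thing is a clamp on the table edge. I'll enlarge these areas.

Run:
```python
import cv2,numpy as np
t=cv2.imread("pics/top0.png");s=cv2.imread("pics/side0.png")
a=cv2.resize(t[140:260,200:430],(800,417),interpolation=cv2.INTER_CUBIC)
cv2.imwrite("pics/topc.png",a)
b=cv2.resize(s[165:310,220:350],None,fx=4,fy=4,interpolation=cv2.INTER_CUBIC)
cv2.imwrite("pics/sidec.png",b)
```

```text
(no output)
```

View pics/topc.png

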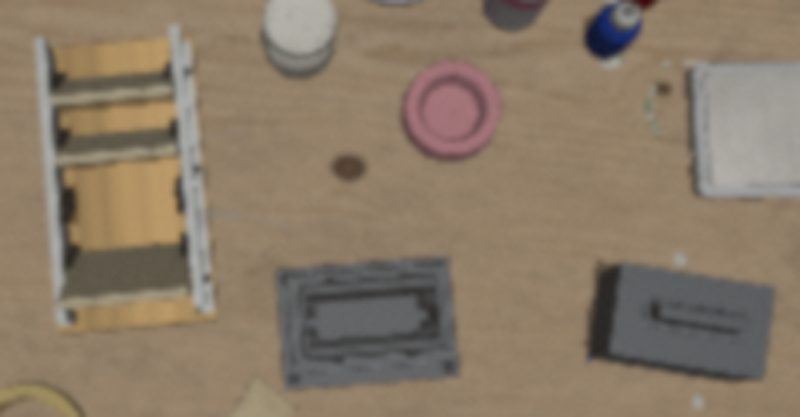

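View pics/sidec.png

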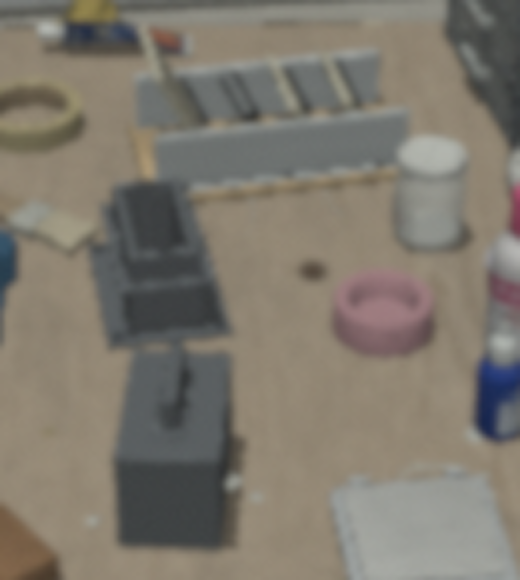

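The tall plaque stands in the front slot at the rack's −x end. Its top edge in the top crop runs (62,298)–(188,287), and the slot next to it is empty. Now I'll fit poses to the corner pixels in both views.

```bash
cat > h.py <<'E'
import numpy as np
from cell import manip,camera,get_calibration
from scipy.optimize import least_squares
C={n:get_calibration(n) for n in("side","top")}
def proj(n,P):
    M=np.linalg.inv(C[n]["cam_to_world"]); p=np.atleast_2d(P)@M[:3,:3].T+M[:3,3]
    p=p*[1,-1,-1]; q=p@np.array(C[n]["K"]).T; return q[:,:2]/q[:,2:]
def back(n,uv,z):
    T=np.array(C[n]["cam_to_world"]); d=np.linalg.inv(C[n]["K"])@[uv[0],uv[1],1]; d=T[:3,:3]@(d*[1,-1,-1]); o=T[:3,3]
    return o+d*(z-o[2])/d[2]
def pose(v,L):
    c,s=np.cos(v[2]),np.sin(v[2]); L=np.atleast_2d(L).astype(float)
    return np.c_[v[0]+c*L[:,0]-s*L[:,1], v[1]+s*L[:,0]+c*L[:,1], L[:,2]]
def fit(obs,x0):  # obs: (cam,local,uv)
    f=lambda v:np.concatenate([(proj(n,pose(v,l))[0]-uv) for n,l,uv in obs])
    r=least_squares(f,x0,loss="soft_l1"); return r.x, f(r.x).reshape(-1,2).round(1)
T=lambda u,v:(200+u/3.478,140+v/3.478)   # crop->image (pixel-centre shift neglected)
S=lambda u,v:(220+u/4-.4,165+v/4-.4)
E
python3 - <<'E'
from h import *
case=[("top",(52,75,6),T(277,268)),("top",(52,-75,6),T(448,258)),("top",(-52,-75,6),T(458,374)),("top",(-52,75,6),T(288,388)),
("side",(52,-75,6),S(228,330)),("side",(-52,-75,6),S(110,342)),("side",(-52,75,6),S(93,250))]
lid=[("top",(37.5,62.5,84),T(620,264)),("top",(37.5,-62.5,84),T(775,287)),("top",(-37.5,-62.5,84),T(765,379)),("top",(-37.5,62.5,84),T(608,358)),
("side",(37.5,62.5,84),S(230,353)),("side",(-37.5,62.5,84),S(132,352)),("side",(-37.5,-62.5,84),S(117,457)),("side",(37.5,-62.5,84),S(222,460)),("side",(-37.5,-62.5,0),S(120,543)),("side",(37.5,-62.5,0),S(222,548))]
# rack: fit from base front edge + back plaque/top edges
xt=-75-120*np.sin(np.radians(25)); 
for nm,o,x0 in(("case",case,(330,-70,0)),("lid",lid,(330,-330,0))):
    v,r=fit(o,x0); print(nm,v.round(3),r.tolist())
for z,uv in((124.8,T(62,297)),(124.8,T(189,287)),(12,T(62,330)),(12,T(215,318)),(16+63.4,T(52,99)),(79.4,T(175,91)),(79.4,T(60,160)),(79.4,T(177,151))): print(z,back("top",uv,z).round(1))
for z,uv in((12,S(195,192)),(124.8,S(143,28)),(124.8,S(152,28)),(12,S(400,172))): print(z,back("side",uv,z).round(1))
E
```

```text
case [ 4.77358e+02 -7.60150e+01  8.50000e-02] [[-0.6, -0.5], [0.5, -1.3], [0.8, 0.3], [-1.2, 0.1], [1.0, 0.5], [-0.9, 1.0], [-1.9, -1.7]]
lid [ 4.76574e+02 -3.29946e+02 -1.29000e-01] [[-0.3, -0.9], [-0.2, -1.2], [0.1, -0.9], [0.2, -1.2], [-0.5, -0.6], [-1.0, -0.8], [-1.0, 0.2], [-0.4, 0.1], [-0.6, 1.2], [-0.1, 0.5]]
124.8 [484.4 165.9 124.8]
124.8 [493.2  68.5 124.8]
12 [466.1 182.4  12. ]
12 [477.7  53.3  12. ]
79.4 [649.9 186.   79.4]
79.4 [657.7  85.9  79.4]
79.4 [599.6 177.9  79.4]
79.4 [608.1  83.3  79.4]
12 [520.   57.7  12. ]
124.8 [482.1 164.  124.8]
124.8 [490.3 163.2 124.8]
12 [709.1  72.4  12. ]
```

Request:
arm_command --targets '[{"hand":1,"z":-0.01,"yaw":-0.144},{"hand":1,"z":-0.01,"yaw":-0.144},{"hand":1,"z":-0.01,"yaw":-0.144},{"hand":1,"z":-0.01,"yaw":-0.144},{"hand":1,"z":-0.01,"yaw":-0.144},{"hand":1,"z":-0.01,"yaw":-0.144},{"hand":1,"z":-0.01,"yaw":-0.144},{"hand":1,"z":-0.01,"yaw":-0.144},{"hand":1,"z":-0.01,"yaw":-0.144},{"hand":1,"z":-0.01,"yaw":-0.144}]'

```text
schema error: expected keys hand, x, y, z, yaw
```

Request:
arm_command --targets '[{"hand":1,"x":0.04,"y":0.027},{"hand":1,"x":0.04,"y":0.027},{"hand":1,"x":0.04,"y":0.027},{"hand":1,"x":0.04,"y":0.027},{"hand":1,"x":0.04,"y":0.027},{"hand":1,"x":0.04,"y":0.027},{"hand":1,"x":0.04,"y":0.027},{"hand":0.5,"x":0.04,"y":0.027},{"hand":0,"x":0.04,"y":0.027},{"hand":0,"x":0.04,"y":0.027}]'

```text
schema error: expected keys hand, x, y, z, yaw
```

Request:
arm_command --targets '[{"hand":1,"x":0,"y":0,"z":-0.01,"yaw":-0.144},{"hand":1,"x":0,"y":0,"z":-0.01,"yaw":-0.144},{"hand":1,"x":0,"y":0,"z":-0.01,"yaw":-0.144},{"hand":1,"x":0,"y":0,"z":-0.01,"yaw":-0.144},{"hand":1,"x":0,"y":0,"z":-0.01,"yaw":-0.144},{"hand":1,"x":0,"y":0,"z":-0.01,"yaw":-0.144},{"hand":1,"x":0,"y":0,"z":-0.01,"yaw":-0.144},{"hand":1,"x":0,"y":0,"z":-0.01,"yaw":-0.144},{"hand":1,"x":0,"y":0,"z":-0.01,"yaw":-0.144},{"hand":1,"x":0,"y":0,"z":-0.01,"yaw":-0.144}]'

```text
clock: 1.1
eef_pos: [121.0, -536.4, 305.5]
eef_rot: [-3.142, -0.001, 1.668]
wrist_force: [-0.4, -0.4, 0.6]
finger_gap: 94.0
finger_force: 0.0
```

Request:
arm_command --targets '[{"hand":1,"x":0.04,"y":0.027,"z":0,"yaw":0},{"hand":1,"x":0.04,"y":0.027,"z":0,"yaw":0},{"hand":1,"x":0.04,"y":0.027,"z":0,"yaw":0},{"hand":1,"x":0.04,"y":0.027,"z":0,"yaw":0},{"hand":1,"x":0.04,"y":0.027,"z":0,"yaw":0},{"hand":1,"x":0.04,"y":0.027,"z":0,"yaw":0},{"hand":1,"x":0.04,"y":0.027,"z":0,"yaw":0},{"hand":0,"x":0.04,"y":0.027,"z":0,"yaw":0},{"hand":0,"x":0.04,"y":0.027,"z":0,"yaw":0},{"hand":0,"x":0.04,"y":0.027,"z":0,"yaw":0}]'

```text
clock: 2.1
eef_pos: [353.9, -111.7, 305.5]
eef_rot: [3.141, 0.0, 1.662]
wrist_force: [1.2, -0.5, 0.7]
finger_gap: 73.8
finger_force: 0.0
```

Request:
arm_command --targets '[{"hand":0,"x":0.036,"y":0.026,"z":0,"yaw":0},{"hand":0,"x":0.036,"y":0.026,"z":0,"yaw":0},{"hand":0,"x":0.036,"y":0.026,"z":0.02,"yaw":0},{"hand":0,"x":0.036,"y":0.026,"z":0.03,"yaw":0},{"hand":0,"x":0.036,"y":0.026,"z":0.03,"yaw":0},{"hand":0,"x":0.036,"y":0.026,"z":0.03,"yaw":0},{"hand":0,"x":0,"y":0,"z":0,"yaw":0},{"hand":0,"x":0,"y":0,"z":0,"yaw":0}]'

```text
clock: 2.9
eef_pos: [484.4, 108.3, 200.8]
eef_rot: [-3.14, 0.0, 1.663]
wrist_force: [1.2, -0.9, 0.1]
finger_gap: 47.1
finger_force: 0.0
```

Run:
```python
from h import *
import cv2
s=manip.read_state(); p=s["eef_pos"]; yaw=s["eef_rot"][2]; print(s["clock"],p.round(1),s["eef_rot"].round(3),s["finger_gap"])
for n in("side","top"):
    im=camera(n); cv2.imwrite(f"pics/{n}1.png",im[...,::-1])
    g=np.array([np.sin(yaw),-np.cos(yaw),0])
    print(n,proj(n,[p,p+30*g,p-30*g,[486,117,124.8]]).round(1).tolist())
s=cv2.imread("pics/side1.png"); t=cv2.imread("pics/top1.png")
a=cv2.resize(s[130:230,220:320],(400,400),interpolation=cv2.INTER_CUBIC);b=cv2.resize(t[150:250,190:290],(400,400),interpolation=cv2.INTER_CUBIC)
cv2.imwrite("pics/c1.png",np.hstack([a,b]))
```

```text
2.9 [484.4 108.3 200.8] [-3.14   0.     1.663] 47.12726513139458
side [[256.1, 160.0], [264.6, 159.2], [247.6, 160.7], [257.1, 177.8]]
top [[236.4, 223.0], [235.6, 211.1], [237.2, 235.0], [236.1, 225.0]]
```

View pics/c1.png

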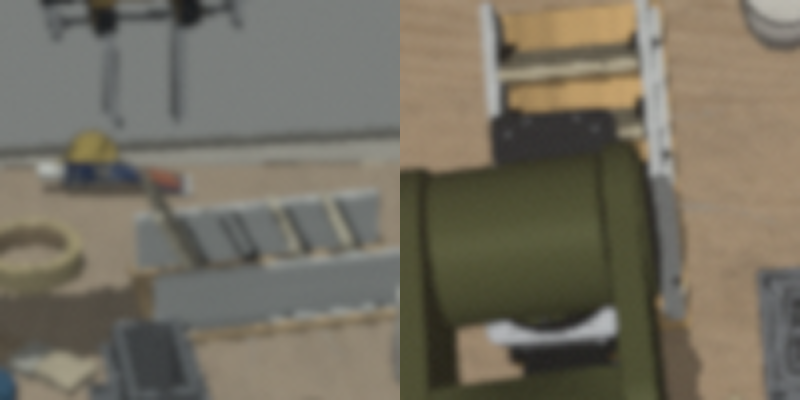

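Side view: the fingertips' midpoint is at (256.7,160.1) and the model predicts (256.1,160.0), so the calibration holds. Next I'll overlay the models on the first pictures to check the plaque and case poses.

```bash
cat >> h.py <<'E'
import cv2
def box(v,x,y,z,lean=0):
    L=np.array([(a,b,c) for a in x for b in y for c in z],float)
    if lean: # about y through origin z=16
        c,s=np.cos(lean),np.sin(lean); L=np.c_[c*L[:,0]-s*L[:,2],L[:,1],16+s*L[:,0]+c*L[:,2]]
    return pose(v,L)
ED=[(i,j) for i in range(8) for j in range(i+1,8) if bin(i^j).count("1")==1]
def draw(im,n,P,o,k,col):
    q=((proj(n,P)-o+.5)*k*16).astype(int)
    for i,j in ED: cv2.line(im,tuple(map(int,q[i])),tuple(map(int,q[j])),col,1,cv2.LINE_AA,4)
def crop(n,f,o,w,h,k): 
    im=cv2.imread(f); return cv2.resize(im[o[1]:o[1]+h,o[0]:o[0]+w],None,fx=k,fy=k,interpolation=cv2.INTER_CUBIC)
E
cat > ov.py <<'E'
from h import *
pl=(536,121,.09); ca=(477.4,-76,.085)
out=[]
for n,f,o in(("side","pics/side0.png",(232,158)),("top","pics/top0.png",(208,160))):
    w,h,k=(66,100,6) if n=="side" else (66,100,6)
    if n=="top": w,h=66,100
    im=crop(n,f,o,w,h,k); 
    draw(im,n,box(pl,(-4,4),(-50,50),(0,120),np.radians(25)),o,k,(0,0,255))
    draw(im,n,box(ca,(-30,30),(-57,57),(52,78)),o,k,(0,255,255)); draw(im,n,box(ca,(-52,52),(-75,75),(0,6)),o,k,(255,0,255))
    out.append(im)
cv2.imwrite("pics/ov.png",np.hstack(out))
E
python3 ov.py
```

```text
(no output)
```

View pics/ov.png

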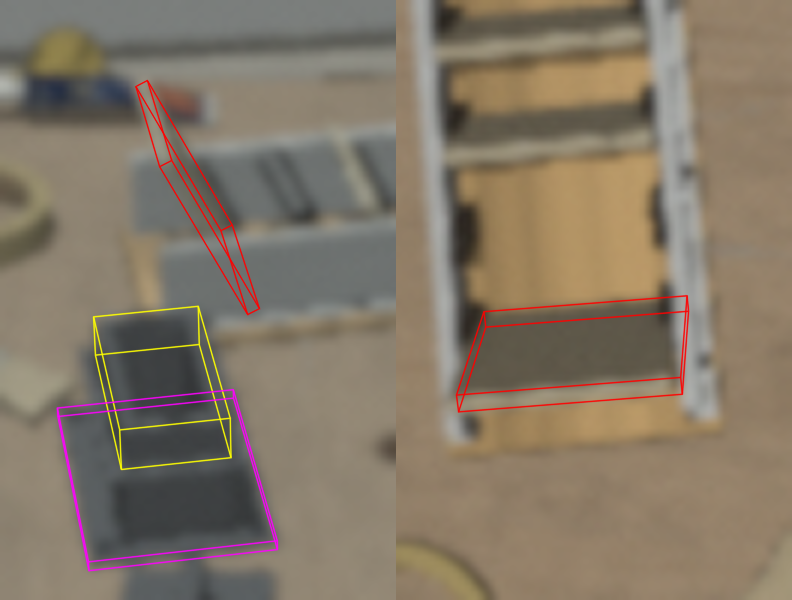

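```bash
cat > ov2.py <<'E'
from h import *
ca=(477.4,-76,.085); out=[]
for n,f,o,w,h in(("side","pics/side0.png",(238,206),44,50),("top","pics/top0.png",(276,210),56,42)):
    k=8 if n=="top" else 8
    im=crop(n,f,o,w,h,k)
    for P,c in((box(ca,(-30,30),(-57,57),(78,)),(0,255,255)),(box(ca,(-37.5,37.5),(-62.5,62.5),(52,)),(0,255,0)),(box(ca,(-52,52),(-75,75),(0,)),(255,0,255))):
        q=((proj(n,P)-o+.5)*k)
        for i,j in((0,1),(1,3),(3,2),(2,0)): cv2.line(im,tuple(map(int,q[i])),tuple(map(int,q[j])),c,1)
    b=crop(n,f,o,w,h,k); im=np.vstack([b,im]) if n=="top" else np.vstack([im,b])
    out.append(cv2.resize(im,None,fx=.72,fy=.72,interpolation=cv2.INTER_AREA))
H=max(i.shape[0] for i in out); out=[cv2.copyMakeBorder(i,0,H-i.shape[0],0,0,0) for i in out]
r=np.hstack(out); print(r.shape); cv2.imwrite("pics/ov2.png",cv2.convertScaleAbs(r,alpha=1.8))
E
python3 ov2.py
```

```text
(576, 576, 3)
```

View pics/ov2.png

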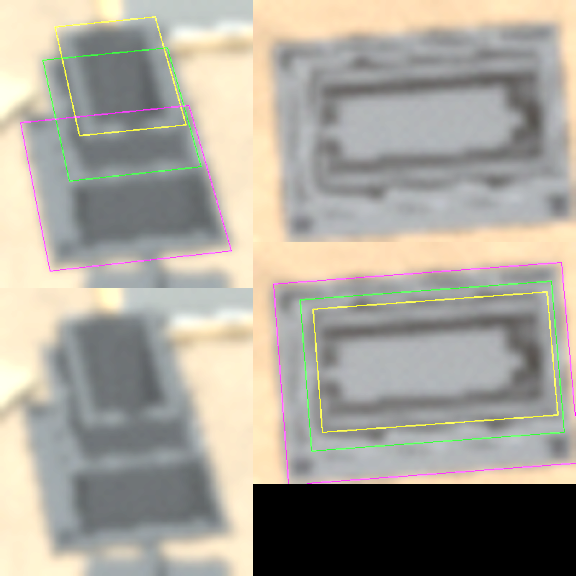

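The overlays fit: plaque base at about (536,121) with yaw 0.09, case at about (478,−75.5) with yaw 0.083. I'll descend onto the plaque's top and close gently.

Request:
arm_command --targets '[{"hand":0,"x":0.004,"y":0.005,"z":0.015,"yaw":0},{"hand":0,"x":0.004,"y":0.005,"z":0.02,"yaw":0},{"hand":0,"x":0,"y":0,"z":0.02,"yaw":0},{"hand":0,"x":0,"y":0,"z":0.02,"yaw":0},{"hand":0,"x":0,"y":0,"z":0.02,"yaw":0},{"hand":0,"x":0,"y":0,"z":0.014,"yaw":0},{"hand":0,"x":0,"y":0,"z":0,"yaw":0},{"hand":0,"x":0,"y":0,"z":0,"yaw":0}]'

```text
clock: 3.8
eef_pos: [494.4, 116.2, 93.9]
eef_rot: [3.14, -0.0, 1.661]
wrist_force: [-0.4, 0.1, -0.0]
finger_gap: 47.1
finger_force: 0.0
```

Request:
arm_command --targets '[{"hand":-1,"x":0,"y":0,"z":0,"yaw":0},{"hand":-1,"x":0,"y":0,"z":0,"yaw":0},{"hand":-1,"x":0,"y":0,"z":0,"yaw":0},{"hand":-1,"x":0,"y":0,"z":0,"yaw":0},{"hand":-1,"x":0,"y":0,"z":0,"yaw":0}]' --newtons 8

```text
clock: 4.3
eef_pos: [494.3, 116.9, 92.9]
eef_rot: [3.14, -0.0, 1.662]
wrist_force: [0.3, -1.2, 3.0]
finger_gap: 22.0
finger_force: 7.4
```

Request:
arm_command --targets '[{"hand":-1,"x":0,"y":-0.0021,"z":-0.0045,"yaw":0},{"hand":-1,"x":0,"y":-0.0021,"z":-0.0045,"yaw":0},{"hand":-1,"x":0,"y":-0.0021,"z":-0.0045,"yaw":0}]'

```text
clock: 4.6
eef_pos: [487.6, 116.3, 106.5]
eef_rot: [3.141, -0.0, 1.662]
wrist_force: [2.9, 0.2, -1.8]
finger_gap: 21.9
finger_force: 7.2
```

Request:
arm_command --targets '[{"hand":-1,"x":0,"y":-0.0021,"z":-0.0045,"yaw":0},{"hand":-1,"x":0,"y":-0.0021,"z":-0.0045,"yaw":0},{"hand":-1,"x":0,"y":-0.0021,"z":-0.0045,"yaw":0}]'

```text
clock: 4.9
eef_pos: [481.2, 115.7, 119.9]
eef_rot: [3.141, -0.0, 1.662]
wrist_force: [3.2, 0.0, -0.3]
finger_gap: 22.0
finger_force: 7.2
```

Request:
arm_command --targets '[{"hand":-1,"x":0,"y":-0.0021,"z":-0.0045,"yaw":0},{"hand":-1,"x":0,"y":-0.0021,"z":-0.0045,"yaw":0},{"hand":-1,"x":0,"y":-0.0021,"z":-0.0045,"yaw":0},{"hand":-1,"x":0,"y":-0.0021,"z":-0.0045,"yaw":0}]'

```text
clock: 5.3
eef_pos: [472.8, 114.9, 137.9]
eef_rot: [-3.142, -0.0, 1.662]
wrist_force: [3.4, -0.2, -0.7]
finger_gap: 21.9
finger_force: 7.3
```

Request:
arm_command --targets '[{"hand":-1,"x":0,"y":-0.0021,"z":-0.0045,"yaw":0},{"hand":-1,"x":0,"y":-0.0021,"z":-0.0045,"yaw":0},{"hand":-1,"x":0,"y":-0.0021,"z":-0.0045,"yaw":0}]'

```text
clock: 5.6
eef_pos: [466.3, 114.3, 151.2]
eef_rot: [-3.141, 0.0, 1.662]
wrist_force: [-0.5, 0.4, -0.3]
finger_gap: 0.3
finger_force: 0.0
```

The grip was lost, so I'll look.

Run:
```python
from h import *
for n in("side","top"): cv2.imwrite(f"pics/{n}2.png",camera(n)[...,::-1])
a=crop("side","pics/side2.png",(225,130),100,110,5);b=crop("top","pics/top2.png",(190,150),60,110,5)
cv2.imwrite("pics/c2.png",np.hstack([a,b]))
```

```text
(no output)
```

View pics/c2.png

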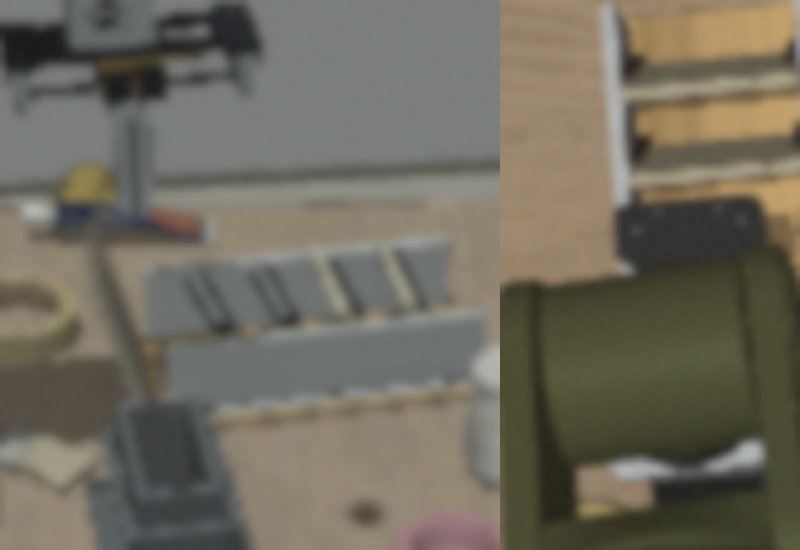

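The plaque is out of its slot and leaning in front of the rack, with its top near (244,177) and its foot near (255,210) in the side view. I'll check numerically whether it is still moving.

Run:
```python
from h import *
A=cv2.imread("pics/side2.png").astype(int)
print(manip.read_state()["clock"])
B=camera("side")[...,::-1].astype(int); cv2.imwrite("pics/side3.png",B)
D=abs(A-B).max(2)[150:250,220:330]; ys,xs=np.where(D>25); print(len(ys), (xs.min()+220,xs.max()+220,ys.min()+150,ys.max()+150) if len(ys) else "")
# columns of the plaque vs row, by difference to the initial picture
O=cv2.imread("pics/side0.png").astype(int)
for nm,I in(("A",A),("B",B)):
    for r in range(170,214,4):
        c=np.where(abs(I-O).max(2)[r,225:290]>25)[0]+225; print(nm,r,c.tolist())
```

```text
5.7
187 (np.int64(229), np.int64(252), np.int64(179), np.int64(201))
A 170 [252, 253]
A 174 [254, 255, 256, 257, 258]
A 178 [256, 257, 258]
A 182 [243, 244, 245, 246, 261, 265, 266, 267, 268, 269, 270]
A 186 [244, 245, 246, 247, 248]
A 190 [245, 246, 247, 248, 249, 250]
A 194 [246, 247, 248, 249, 250, 251]
A 198 [248, 249, 250, 251, 252, 253, 254, 255, 256, 257, 258, 259, 261, 262, 263, 264, 265, 266, 267, 268, 269, 270]
A 202 [233, 234, 235, 236, 237, 238, 239, 240, 241, 242, 243, 244, 245, 246, 247, 248, 249, 250, 251, 252, 253, 254, 255, 256, 257, 258]
A 206 [225, 226, 227, 228, 229, 230, 231, 232, 233, 234, 235, 236, 237, 238, 239, 240, 241, 242, 243, 244, 245, 246, 247, 248, 249, 250, 251, 252, 253, 254, 255, 256, 257, 258]
A 210 [225, 226, 227, 228, 229, 230, 231, 232, 233, 234, 235, 236, 237, 238, 239, 240, 241, 242, 243, 244, 245, 246, 247, 248, 249, 250]
B 170 [252, 253]
B 174 [254, 255, 256, 257, 258]
B 178 [256, 257, 258]
B 182 [261, 265, 266, 267, 268, 269, 270]
B 186 []
B 190 []
B 194 [229, 230, 231, 232, 233, 234, 235, 236, 237, 238]
B 198 [240, 241, 242, 243, 244, 245, 246, 253, 254, 255, 256, 257, 258, 259, 261, 262, 263, 264, 265, 266, 267, 268, 269, 270, 273]
B 202 [233, 234, 235, 236, 237, 238, 239, 240, 241, 242, 243, 244, 245, 246, 247, 248, 249, 250, 251, 252, 253, 254, 255, 256, 257, 258]
B 206 [225, 226, 227, 228, 229, 230, 231, 232, 233, 234, 235, 236, 237, 238, 239, 240, 241, 242, 243, 244, 245, 246, 247, 248, 249, 250, 251, 252, 253, 254, 255, 256, 257, 258]
B 210 [225, 226, 227, 228, 229, 230, 231, 232, 233, 234, 235, 236, 237, 238, 239, 240, 241, 242, 243, 244, 245, 246, 247, 248, 249, 250, 251, 252, 253][ WARN:0@1.901] global loadsave.cpp:1063 imwrite_ Unsupported depth image for selected encoder is fallbacked to CV_8U.
```

It is falling towards the robot. I'll raise the arm clear, let the plaque settle and look.

Request:
arm_command --targets '[{"hand":0,"x":0,"y":0,"z":-0.04,"yaw":0},{"hand":0,"x":0,"y":0,"z":-0.04,"yaw":0},{"hand":0,"x":-0.04,"y":0,"z":-0.04,"yaw":0},{"hand":0,"x":-0.045,"y":0,"z":-0.02,"yaw":0},{"hand":0,"x":-0.045,"y":0,"z":0,"yaw":0},{"hand":0,"x":-0.045,"y":0,"z":0,"yaw":0},{"hand":0,"x":-0.045,"y":0,"z":0,"yaw":0},{"hand":0,"x":-0.045,"y":0,"z":0,"yaw":0},{"hand":0,"x":-0.03,"y":0,"z":0,"yaw":0},{"hand":0,"x":0,"y":0,"z":0,"yaw":0}]'

```text
clock: 6.75
eef_pos: [492.8, -177.8, 285.5]
eef_rot: [-3.14, -0.0, 1.658]
wrist_force: [-0.3, 0.6, 0.2]
finger_gap: 47.3
finger_force: 0.0
```

Run:
```python
from h import *
for n in("side","top"): cv2.imwrite(f"pics/{n}4.png",camera(n)[...,::-1])
a=crop("side","pics/side4.png",(200,165),80,100,5);b=crop("top","pics/top4.png",(185,200),80,100,5)
cv2.imwrite("pics/c4.png",np.hstack([a,b]))
```

```text
(no output)
```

View pics/c4.png

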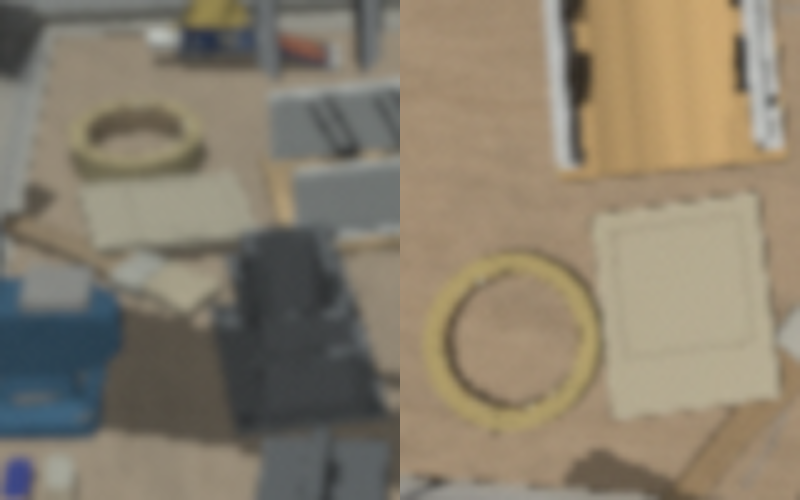

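The plaque lies flat on the table in front of the rack, beside the tape roll, with its bottom edge towards the rack. Top-crop corners are (595,215), (755,195), (778,398) and (617,418). My plan is to push its near edge against the rack's fixed base with the closed fingers, raise that edge in an arc until the plaque stands leaning on the rack front, and then grip it again.

Run:
```python
from h import *
Q=lambda u,v:((u-400)/5+185-.4,v/5+200-.4)
P=[back("top",Q(*c),8)[:2] for c in((595,215),(755,195),(778,398),(617,418))]
for p in P: print(p.round(1))
P=np.array(P); print("centre",P.mean(0).round(1),"len",np.hypot(*(P[0]-P[3])).round(1),"w",np.hypot(*(P[0]-P[1])).round(1))
S4=lambda u,v:(u/5+200-.4,v/5+165-.4)
print("side corners",[back("side",S4(*c),8)[:2].round(1).tolist() for c in((80,182),(240,172),(257,235),(95,250))])
print("base front z12",back("top",Q(563,180),12).round(1),back("top",Q(785,157),12).round(1))
for z in(68,80): print("side ends",z,back("top",Q(568,167),z).round(1),back("top",Q(770,150),z).round(1))
print("base front side",back("side",S4(292,238),0).round(1))
print("tape",back("top",Q(512,342),25).round(1),"brush",back("top",Q(735,425),5).round(1),back("top",Q(705,455),5).round(1))
print(manip.read_state()["eef_pos"])
```

```text
[443.8 165.3]
[456.6  71.5]
[338.7  55.8]
[326.2 149.2]
centre [391.3 110.5] len 118.7 w 94.8
side corners [[328.5, 163.9], [449.1, 166.0], [458.0, 76.9], [340.6, 68.7]]
base front z12 [463.9 184.2  12. ] [478.9  54.   12. ]
side ends 68 [467.9 173.   68. ] [478.7  59.8  68. ]
side ends 80 [467.1 171.1  80. ] [477.8  59.2  80. ]
base front side [483.6  82.7   0. ]
tape [369.6 208.7  25. ] brush [322.8  80.8   5. ] [305.4  97.8   5. ]
[ 492.96867004 -174.96397458  285.84331103]
```

Request:
arm_command --targets '[{"hand":-1,"x":0.039,"y":-0.019,"z":0,"yaw":0},{"hand":-1,"x":0.039,"y":-0.019,"z":0,"yaw":0},{"hand":-1,"x":0.039,"y":-0.019,"z":0,"yaw":0},{"hand":-1,"x":0.039,"y":-0.019,"z":0,"yaw":0},{"hand":-1,"x":0.039,"y":-0.019,"z":0,"yaw":0},{"hand":-1,"x":0.039,"y":-0.019,"z":0,"yaw":0},{"hand":-1,"x":0.039,"y":-0.019,"z":0,"yaw":0},{"hand":-1,"x":0.039,"y":-0.019,"z":0,"yaw":0},{"hand":-1,"x":0,"y":0,"z":0.03,"yaw":0},{"hand":-1,"x":0,"y":0,"z":0.03,"yaw":0}]'

```text
clock: 7.85
eef_pos: [312.4, 123.9, 226.0]
eef_rot: [3.139, -0.001, 1.667]
wrist_force: [0.3, -0.2, -0.6]
finger_gap: 0.5
finger_force: 0.0
```

Request:
arm_command --targets '[{"hand":-1,"x":0,"y":0,"z":0.03,"yaw":0},{"hand":-1,"x":0,"y":0,"z":0.03,"yaw":0},{"hand":-1,"x":0,"y":0,"z":0.03,"yaw":0},{"hand":-1,"x":0,"y":0,"z":0.03,"yaw":0},{"hand":-1,"x":0,"y":0,"z":0.03,"yaw":0},{"hand":-1,"x":0,"y":0,"z":0.03,"yaw":0},{"hand":-1,"x":0,"y":0,"z":0.02,"yaw":0},{"hand":-1,"x":0,"y":0,"z":0,"yaw":0},{"hand":-1,"x":0,"y":0,"z":0,"yaw":0}]'

```text
clock: 8.75
eef_pos: [313.3, 122.6, 26.9]
eef_rot: [-3.142, -0.0, 1.663]
wrist_force: [0.8, 0.1, 0.6]
finger_gap: 0.3
finger_force: 0.0
```

Request:
arm_command --targets '[{"hand":-1,"x":0,"y":0,"z":0.012,"yaw":0},{"hand":-1,"x":0,"y":0,"z":0.0075,"yaw":0},{"hand":-1,"x":0,"y":0,"z":0.005,"yaw":0},{"hand":-1,"x":0,"y":0,"z":0,"yaw":0}]'

```text
clock: 9.15
eef_pos: [313.3, 122.2, 1.9]
eef_rot: [-3.141, 0.0, 1.662]
wrist_force: [0.4, 0.2, -0.6]
finger_gap: 0.4
finger_force: 0.0
```

Request:
arm_command --targets '[{"hand":-1,"x":0,"y":0.003,"z":0,"yaw":0},{"hand":-1,"x":0,"y":0.003,"z":0,"yaw":0},{"hand":-1,"x":0,"y":0.003,"z":0,"yaw":0},{"hand":-1,"x":0,"y":0.003,"z":0,"yaw":0},{"hand":-1,"x":0,"y":0.003,"z":0,"yaw":0},{"hand":-1,"x":0,"y":0,"z":0,"yaw":0}]'

```text
clock: 9.75
eef_pos: [328.8, 123.5, 1.9]
eef_rot: [3.141, -0.0, 1.662]
wrist_force: [-0.6, 0.8, -0.6]
finger_gap: 0.3
finger_force: 0.0
```

Request:
arm_command --targets '[{"hand":-1,"x":0,"y":0.003,"z":0,"yaw":0},{"hand":-1,"x":0,"y":0.003,"z":0,"yaw":0},{"hand":-1,"x":0,"y":0.002,"z":0,"yaw":0}]'

```text
clock: 10.05
eef_pos: [336.6, 124.2, 1.9]
eef_rot: [3.141, -0.0, 1.662]
wrist_force: [-0.1, 0.3, 0.4]
finger_gap: 0.4
finger_force: 0.2
```

Request:
arm_command --targets '[{"hand":-1,"x":0,"y":0.0015,"z":0,"yaw":0},{"hand":-1,"x":0,"y":0.0015,"z":0,"yaw":0}]'

```text
clock: 10.25
eef_pos: [337.5, 124.0, 1.2]
eef_rot: [-3.137, 0.001, 1.662]
wrist_force: [-11.9, -2.7, 0.4]
finger_gap: 0.6
finger_force: 6.5
```

Request:
arm_command --targets '[{"hand":-1,"x":0,"y":0.0005,"z":-0.002,"yaw":0},{"hand":-1,"x":0,"y":0.0,"z":-0.003,"yaw":0},{"hand":-1,"x":0,"y":0,"z":-0.003,"yaw":0}]'

```text
clock: 10.55
eef_pos: [338.0, 124.0, 9.2]
eef_rot: [-3.137, 0.001, 1.662]
wrist_force: [-8.2, -3.2, 1.0]
finger_gap: 0.3
finger_force: 3.7
```

Request:
arm_command --targets '[{"hand":-1,"x":0,"y":0.0005,"z":-0.004,"yaw":0},{"hand":-1,"x":0,"y":0.0008,"z":-0.004,"yaw":0},{"hand":-1,"x":0,"y":0.0008,"z":-0.004,"yaw":0}]'

```text
clock: 10.85
eef_pos: [339.9, 124.2, 21.2]
eef_rot: [-3.136, 0.001, 1.662]
wrist_force: [-8.9, -2.2, 1.3]
finger_gap: 0.6
finger_force: 5.1
```

Run:
```python
from h import *
I=camera("side")[...,::-1]; cv2.imwrite("pics/side5.png",I); O=cv2.imread("pics/side4.png").astype(int)
# cream extent per column now vs flat
g=lambda I,c:[int(r) for r in range(190,225) if abs(int(I[r,c,0])-int(I[r-1,c,0]))>14]
for c in(222,226,230,236,242,246): print(c,"flat",g(O,c),"now",g(I,c))
```

```text
222 flat [192, 193, 201, 202, 214, 215] now [192]
226 flat [192, 201, 222, 223] now [192, 208, 211, 212, 215, 216, 217, 222, 223]
230 flat [191, 192, 200, 201, 213, 214, 216] now [191, 196, 207, 208, 211, 212, 215, 216]
236 flat [199, 200, 201, 213, 214, 217, 218] now [208, 212, 217, 218]
242 flat [212, 213, 214, 216, 223, 224] now [206, 207, 212, 213, 217, 223, 224]
246 flat [212, 213] now [206, 212, 213]
```

The plaque's edge is rising with the finger. I'll continue along the arc under force control.

Request:
arm_command --targets '[{"hand":-1,"x":0,"y":0.0006,"z":-0.004,"yaw":0},{"hand":-1,"x":0,"y":0.0007,"z":-0.004,"yaw":0},{"hand":-1,"x":0,"y":0.0009,"z":-0.004,"yaw":0}]'

```text
clock: 11.2
eef_pos: [342.7, 124.6, 33.5]
eef_rot: [-3.138, 0.001, 1.662]
wrist_force: [-6.2, -0.9, 1.7]
finger_gap: 0.6
finger_force: 3.4
```

Request:
arm_command --targets '[{"hand":-1,"x":0,"y":0.0014,"z":-0.004,"yaw":0},{"hand":-1,"x":0,"y":0.0015,"z":-0.004,"yaw":0},{"hand":-1,"x":0,"y":0.0016,"z":-0.004,"yaw":0}]'

```text
clock: 11.5
eef_pos: [347.0, 125.0, 45.4]
eef_rot: [-3.137, 0.0, 1.662]
wrist_force: [-9.6, -1.2, 4.4]
finger_gap: 0.6
finger_force: 5.1
```

Request:
arm_command --targets '[{"hand":-1,"x":0,"y":0.0016,"z":-0.0042,"yaw":0},{"hand":-1,"x":0,"y":0.0018,"z":-0.0042,"yaw":0},{"hand":-1,"x":0,"y":0.0019,"z":-0.0042,"yaw":0},{"hand":-1,"x":0,"y":0.002,"z":-0.0042,"yaw":0},{"hand":-1,"x":0,"y":0.0022,"z":-0.0042,"yaw":0}]'

```text
clock: 12.0
eef_pos: [357.6, 126.2, 66.9]
eef_rot: [-3.14, 0.0, 1.662]
wrist_force: [-2.9, 0.0, 2.4]
finger_gap: 0.5
finger_force: 1.8
```

Request:
arm_command --targets '[{"hand":-1,"x":0,"y":0.0036,"z":-0.0046,"yaw":0},{"hand":-1,"x":0,"y":0.0034,"z":-0.0045,"yaw":0},{"hand":-1,"x":0,"y":0.0036,"z":-0.0042,"yaw":0}]'

```text
clock: 12.3
eef_pos: [368.0, 127.2, 80.4]
eef_rot: [-3.14, -0.0, 1.662]
wrist_force: [-8.9, 1.3, 7.4]
finger_gap: 0.4
finger_force: 6.1
```

Request:
arm_command --targets '[{"hand":-1,"x":0,"y":0.0038,"z":-0.0042,"yaw":0},{"hand":-1,"x":0,"y":0.004,"z":-0.004,"yaw":0},{"hand":-1,"x":0,"y":0.0041,"z":-0.0038,"yaw":0},{"hand":-1,"x":0,"y":0.0043,"z":-0.0036,"yaw":0}]'

```text
clock: 12.7
eef_pos: [384.4, 128.9, 96.3]
eef_rot: [-3.14, -0.001, 1.662]
wrist_force: [-11.1, 2.0, 11.4]
finger_gap: 0.4
finger_force: 7.8
```

Request:
arm_command --targets '[{"hand":-1,"x":0,"y":0.0047,"z":-0.0042,"yaw":0},{"hand":-1,"x":0,"y":0.005,"z":-0.0037,"yaw":0},{"hand":-1,"x":0,"y":0.0053,"z":-0.0033,"yaw":0}]'

```text
clock: 13.0
eef_pos: [400.1, 130.3, 107.7]
eef_rot: [3.141, -0.0, 1.662]
wrist_force: [-3.2, 1.7, 7.4]
finger_gap: 0.4
finger_force: 4.0
```

Request:
arm_command --targets '[{"hand":-1,"x":0,"y":0.0056,"z":-0.0027,"yaw":0},{"hand":-1,"x":0,"y":0.0057,"z":-0.0024,"yaw":0},{"hand":-1,"x":0,"y":0.0058,"z":-0.0021,"yaw":0}]'

```text
clock: 13.3
eef_pos: [417.6, 132.2, 115.5]
eef_rot: [3.14, -0.001, 1.662]
wrist_force: [-7.0, 4.3, 17.9]
finger_gap: 0.5
finger_force: 8.2
```

Request:
arm_command --targets '[{"hand":-1,"x":0,"y":0.0052,"z":-0.0021,"yaw":0},{"hand":-1,"x":0,"y":0.0052,"z":-0.0015,"yaw":0}]'

```text
clock: 13.5
eef_pos: [428.2, 133.1, 119.3]
eef_rot: [3.139, -0.001, 1.662]
wrist_force: [-4.4, 3.9, 14.2]
finger_gap: 0.7
finger_force: 6.5
```

Request:
arm_command --targets '[{"hand":-1,"x":0,"y":0.0056,"z":-0.0016,"yaw":0},{"hand":-1,"x":0,"y":0.006,"z":-0.001,"yaw":0}]'

```text
clock: 13.7
eef_pos: [439.8, 134.0, 121.6]
eef_rot: [3.139, -0.001, 1.662]
wrist_force: [-1.4, -0.4, -0.5]
finger_gap: 0.6
finger_force: 0.1
```

```bash
cat > mask.py <<'E'
from h import *
import sys
def show(tag,ref,c0,c1,r0,r1,step=2,th=22):
    I=camera("side")[...,::-1].copy(); cv2.imwrite(f"pics/{tag}.png",I); O=cv2.imread(ref)
    D=abs(I.astype(int)-O.astype(int)).max(2)
    for r in range(r0,r1,step): print(r,"".join("#" if D[r,c]>th else "." for c in range(c0,c1)))
    return I
E
python3 - <<'E'
from mask import *
show("side6","pics/side3.png",215,290,160,222)
st=box((466,122,.09),(-4,4),(-50,50),(0,120)); print(proj("side",st).round(0).tolist())
E
```

```text
160 ..........................#####...#####....................................
162 .........................#####....######...................................
164 ..........................#######..###.....................................
166 ..........................#######......#...................................
168 ..........................#######...###....................................
170 ..........................###.##..#..##....................................
172 .........................####......#.......................................
174 .........................####..#...........................................
176 ..........................###..#...........................................
178 ...........................................................................
180 ................................####.......................................
182 ................................#####............######....................
184 ................................#####......................................
186 .................................######.................
[... 808 characters left out ...]
...........
208 ...........................................................................
210 ...........................................................................
212 ...........................................................................
214 .............................####..........................................
216 .........########...###########............................................
218 ......#######.........#####................................................
220 .......#...................................................................
[[253.0, 214.0], [252.0, 185.0], [250.0, 200.0], [249.0, 172.0], [256.0, 214.0], [255.0, 185.0], [252.0, 200.0], [251.0, 172.0]]
```

The side mask shows a near-vertical strip (249,180)–(252,200), so the plaque now stands upright against the rack. I'll move the arm away and measure it from above.

Request:
arm_command --targets '[{"hand":-1,"x":0,"y":0,"z":-0.01,"yaw":0},{"hand":-1,"x":0,"y":0,"z":-0.03,"yaw":0},{"hand":-1,"x":0,"y":0,"z":-0.04,"yaw":0},{"hand":-0.3,"x":-0.04,"y":0,"z":-0.04,"yaw":0},{"hand":-0.3,"x":-0.045,"y":0,"z":0,"yaw":0},{"hand":-0.3,"x":-0.045,"y":0,"z":0,"yaw":0},{"hand":-0.3,"x":-0.045,"y":0,"z":0,"yaw":0},{"hand":-0.3,"x":-0.045,"y":0,"z":0,"yaw":0},{"hand":-0.3,"x":-0.03,"y":0,"z":0,"yaw":0},{"hand":-0.3,"x":0,"y":0,"z":0,"yaw":0}]'

```text
clock: 14.75
eef_pos: [460.6, -113.7, 236.0]
eef_rot: [-3.141, 0.0, 1.658]
wrist_force: [-0.8, 0.1, 0.0]
finger_gap: 32.7
finger_force: 0.0
```

Run:
```python
from h import *
print(manip.read_state()["eef_pos"].round(1))
for n in("side","top"): cv2.imwrite(f"pics/{n}7.png",camera(n)[...,::-1])
I=cv2.imread("pics/top7.png").astype(int);O=cv2.imread("pics/top4.png").astype(int)
D=abs(I-O).max(2)
for r in range(218,270): print(r,"".join("#" if D[r,c]>25 else "." for c in range(212,272)))
print("flatplate would span rows 240-283; standing top edge predicted:",proj("top",box((466,122,.09),(-4,4),(-50,50),(120,))).round(1).tolist())
```

```text
[ 460.6 -113.7  236. ]
218 ............................................................
219 ............................................................
220 ............................................................
221 ............................................................
222 ............................................................
223 ............................................................
224 ............................................................
225 ............................................................
226 ............................................................
227 ............................................................
228 ............................................................
229 ............................................................
230 ....................................###########.............
231 ........................########################............
232 ...............####.#.#################...######............
233 ..............####################....######..##............
234 ..............#####.........#####
[... 1731 characters left out ...]
.....################################..............
262 ..............#################################.............
263 ..............#################################.............
264 ..............#################################.............
265 .............##################################.............
266 .............##################################.............
267 .............##################################.............
268 ..............##########################.######............#
269 ...............#################################...........#
flatplate would span rows 240-283; standing top edge predicted: [[253.0, 232.6], [215.7, 235.5], [252.8, 229.6], [215.6, 232.6]]
```

Run:
```python
from h import *
I=cv2.imread("pics/top7.png").astype(int)[...,::-1]
# cream: bright, low saturation
for r in range(226,244): print(r," ".join("%3d"%I[r,c,2] for c in range(218,268,2)))
S=cv2.imread("pics/side7.png").astype(int)[...,::-1]
print()
for r in range(168,218,2): print(r," ".join("%3d"%S[r,c,2] for c in range(240,270)))
```

```text
226 141  70  94  90  92  95  97  94  96 100 104 107 105 105 108 109 104 101 112 173 163 159 103 107 106
227 142  72  95  92  90  95  96  93  97  98 104 106 106 106 108 110 104 101 109 162 164 167 107 105 106
228 143  71  93  92  89  94  96  93  97  99 105 107 105 104 107 109 105 101 105 133 163 170 110 104 107
229 147  72  89  91  91  94  96  94  96  99 103 107 105 106 107 108 103 100  98 102 143 154 108 107 106
230 150  73  83  92  89  95  96  94  95  97 101 106 101 102 102  98  92  89  89  85 106 117 102 106 108
231 153  81  84  93  90  93  95  92  94  90  91  94  91  91  91  80  81  81  79  77  77  95  98 107 110
232 156  99  90  93  80  83  85  82  82  75  77  83  84  81  83  84  95 104 103 103  73  93 100 109 110
233 147 113  95  90  71  71  76  76  76  75  84  98 105 106 107 113 125 135 135 130  80 102 107 110 111
234 113 103 101  93  77  82  95 103 104 108 114 128 136 136 134 136 141 144 136 123  77 101 108 108 109
235  95 102 117 115 107 114 128 136 137 135 138 142 144 135 128 126 126 126 110  92  67  95 109 108 108
236  99 113 139 137 135 138 142 143 134 127 128 126 126 109 
[... 3172 characters left out ...]
  95  86  90  95  87  80  90 106 116 117 115 115 115 114 114 115 115 115 114 115
208 120 119 118 117 116 115 114 115 114 110 101  89  89  91  85  77  82  98 115 118 117 115 113 112 111 112 113 113 114 113
210 118 119 119 119 118 119 117 113 107 101  95  87  85  85  80  75  75  81  89  96  96  94  96  97  99 101 105 111 120 123
212 120 118 118 118 118 117 114 101  83  70  67  65  67  67  68  69  69  69  70  72  73  71  71  74  76  81  92 110 125 130
214 119 118 117 116 114 112 108  95  76  63  61  62  65  65  66  67  68  68  68  67  67  65  62  58  61  70  84  95  96  94
216 119 119 119 116 106  90  78  70  61  57  58  61  63  64  66  67  68  68  65  65  66  65  60  54  56  61  67  80  94  99
```

Run:
```python
from h import *
print(back("top",(239.2,235.3),120).round(1),back("top",(221,236.9),120).round(1),back("top",(257.5,233.6),120).round(1))
print(back("side",(248.6,173.5),120).round(1),back("side",(253,185.5),120).round(1),back("side",(252,208),0).round(1))
```

```text
[458.9 108.7 120. ] [454.  157.3 120. ] [463.9  59.8 120. ]
[457.  160.9 120. ] [468.9  71.4 120. ] [463.1 113.5   0. ]
```

Request:
arm_command --targets '[{"hand":0,"x":0.037,"y":0.0036,"z":0,"yaw":0},{"hand":0,"x":0.037,"y":0.0036,"z":0,"yaw":0},{"hand":0,"x":0.037,"y":0.0036,"z":0,"yaw":0},{"hand":0,"x":0.037,"y":0.0036,"z":0,"yaw":0},{"hand":0,"x":0.037,"y":0.0036,"z":0,"yaw":0},{"hand":0,"x":0.037,"y":0.0036,"z":0,"yaw":0},{"hand":0,"x":0,"y":0,"z":0.03,"yaw":0},{"hand":0,"x":0,"y":0,"z":0.03,"yaw":0},{"hand":0,"x":0,"y":0,"z":0.015,"yaw":0},{"hand":0,"x":0,"y":0,"z":0,"yaw":0}]'

```text
clock: 15.85
eef_pos: [460.8, 113.2, 159.2]
eef_rot: [-3.138, 0.0, 1.663]
wrist_force: [0.0, 0.6, 0.7]
finger_gap: 47.4
finger_force: 0.0
```

Run:
```python
from h import *
s=manip.read_state(); p=s["eef_pos"]; print(p.round(1),s["eef_rot"].round(3))
S=camera("side").astype(int); cv2.imwrite("pics/side8.png",S[...,::-1]); print(proj("side",p).round(1), proj("side",[[462,110,120],[462,160,120],[466,60,120]]).round(1).tolist())
for r in range(158,190,2): print(r," ".join("%3d"%S[r,c,2] for c in range(236,272)))
```

```text
[460.8 113.2 159.2] [-3.138  0.     1.663]
[[249.8 170.1]] [[250.6, 180.2], [250.0, 173.6], [252.3, 187.2]]
158 125 125 123 121 116 108  98 100 115 123 124 124 124 124 125 124 125 124 121 112  98  96 101 101 106 118 124 124 124 124 124 125 125 123 124 125
160 125 124 123 119 114 106  98 101 115 123 125 124 125 124 124 124 124 124 123 119 109 100 102 103 107 118 123 125 124 125 123 124 123 124 124 124
162 125 123 120 115 110 105  97  91 100 110 115 120 123 124 124 125 124 124 124 118 107  99 102 104 109 118 123 124 124 124 124 124 124 123 123 123
164 118 110  99  96 100 103  95  82  77  77  81  94 107 116 117 117 115 114 112 107  98  94 101 103 102 106 107 106 108 109 107 107 105 104 104 105
166  90  80  74  81  94 100  95  82  72  65  63  70  77  84  88  89  88  87  86  84  81  88 100  98  91  89  88  90  88  89  91  92  92  92  94  96
168  74  69  70  79  90 100  97  83  72  68  70  73  77  87 103 111 114 116 115 111 100  93  99 105 110 117 121 123 123 124 126 128 129 130 130 130
170  82  70  68  74  86  95  95  84  71  70  75  81  82  84  94 104 113 121 123 117 104  93 101 113 123 
[... 793 characters left out ...]
17 117 117 117 118 117 116 115 116 114 105  89  79  82  93 106 118 121 119 116 116 118 120 122 120 115 109 106 105 106 108 112 116 121 129
184 116 115 115 115 115 115 115 115 116 116 113 104  89  80  88 107 116 120 124 120 113 107 107 109 110 109 108 106 101  95  97 105 109 110 112 114
186 112 112 112 113 113 114 114 114 115 116 114 104  89  77  82  96 105 108 112 112 112 111 110 111 109 102  95  98 102  97  90  95 104 109 111 111
188 104 111 112 111 112 113 114 115 115 115 113 107  92  77  76  86  93  98 103 109 111 112 112 112 111 107  97  89  92  99  94  84  87 101 108 112[ WARN:0@1.528] global loadsave.cpp:1063 imwrite_ Unsupported depth image for selected encoder is fallbacked to CV_8U.
```

Request:
arm_command --targets '[{"hand":0,"x":-0.003,"y":0.001,"z":0.02,"yaw":0},{"hand":0,"x":0,"y":0,"z":0.02,"yaw":0},{"hand":0,"x":0,"y":0,"z":0.015,"yaw":0},{"hand":0,"x":0,"y":0,"z":0.014,"yaw":0},{"hand":0,"x":0,"y":0,"z":0,"yaw":0},{"hand":0,"x":0,"y":0,"z":0,"yaw":0}]'

```text
clock: 16.5
eef_pos: [464.0, 109.7, 93.0]
eef_rot: [3.14, -0.0, 1.662]
wrist_force: [-0.0, 0.2, 0.3]
finger_gap: 46.9
finger_force: 0.0
```

Request:
arm_command --targets '[{"hand":-1,"x":0,"y":0,"z":0,"yaw":0},{"hand":-1,"x":0,"y":0,"z":0,"yaw":0},{"hand":-1,"x":0,"y":0,"z":0,"yaw":0},{"hand":-1,"x":0,"y":0,"z":0,"yaw":0},{"hand":-1,"x":0,"y":0,"z":0,"yaw":0},{"hand":-1,"x":0,"y":0,"z":0,"yaw":0}]' --newtons 25

```text
clock: 17.1
eef_pos: [463.5, 109.3, 91.7]
eef_rot: [-3.142, 0.0, 1.662]
wrist_force: [0.2, -0.5, 0.9]
finger_gap: 7.7
finger_force: 25.0
```

Request:
arm_command --targets '[{"hand":-1,"x":0,"y":-0.001,"z":-0.005,"yaw":0},{"hand":-1,"x":0,"y":-0.001,"z":-0.01,"yaw":0},{"hand":-1,"x":0,"y":0,"z":-0.02,"yaw":0},{"hand":-1,"x":0,"y":0,"z":-0.02,"yaw":0},{"hand":-1,"x":0,"y":0,"z":-0.02,"yaw":0},{"hand":-1,"x":0,"y":0,"z":-0.02,"yaw":0},{"hand":-1,"x":0,"y":0,"z":-0.015,"yaw":0},{"hand":-1,"x":0,"y":0,"z":0,"yaw":0}]'

```text
clock: 17.9
eef_pos: [462.2, 109.3, 204.2]
eef_rot: [3.138, -0.0, 1.662]
wrist_force: [-0.6, 0.9, -1.3]
finger_gap: 7.7
finger_force: 25.0
```

Request:
arm_command --targets '[{"hand":-1,"x":-0.02,"y":0,"z":0,"yaw":0},{"hand":-1,"x":-0.028,"y":0,"z":0,"yaw":0},{"hand":-1,"x":-0.028,"y":0,"z":0,"yaw":0},{"hand":-1,"x":-0.028,"y":0,"z":0,"yaw":0},{"hand":-1,"x":-0.028,"y":0,"z":0,"yaw":0},{"hand":-1,"x":-0.028,"y":0,"z":0,"yaw":0},{"hand":-1,"x":-0.018,"y":0,"z":0,"yaw":0},{"hand":-1,"x":-0.009,"y":0,"z":0,"yaw":0},{"hand":-1,"x":0,"y":0,"z":0,"yaw":0},{"hand":-1,"x":0,"y":0,"z":0,"yaw":0}]'

```text
clock: 18.9
eef_pos: [478.3, -76.5, 201.5]
eef_rot: [-3.141, -0.0, 1.662]
wrist_force: [0.3, -0.5, -0.5]
finger_gap: 7.9
finger_force: 25.0
```

Run:
```python
from h import *
s=manip.read_state(); p=s["eef_pos"]; print(p.round(1),s["eef_rot"].round(3),s["wrist_force"].round(1))
out=[]
z=p[2]-91.7; v=(p[0],p[1]+.9,.09); B=lambda:pose(v,[(a,b,z+c) for a in(-4,4) for b in(-50,50) for c in(0,120)])
for n,o in(("side",(233,165)),("top",(270,190))):
    I=camera(n)[...,::-1].copy(); cv2.imwrite(f"pics/{n}9.png",I)
    im=crop(n,f"pics/{n}9.png",o,56,90,7)
    draw(im,n,B(),np.array(o),7,(0,0,255)); draw(im,n,box((478,-75.7,.084),(-30,30),(-57,57),(52,78)),np.array(o),7,(0,255,255))
    draw(im,n,box((478,-75.7,.084),(-52,52),(-75,75),(0,6)),np.array(o),7,(255,0,255)); out.append(im)
r=np.hstack(out); r=cv2.resize(r,None,fx=.95,fy=.95,interpolation=cv2.INTER_AREA); cv2.imwrite("pics/c9.png",cv2.convertScaleAbs(r,alpha=1.5)); print(r.shape)
```

```text
[478.3 -76.5 201.5] [-3.141 -0.     1.662] [ 0.3 -0.5 -0.5]
(598, 745, 3)
```

View pics/c9.png

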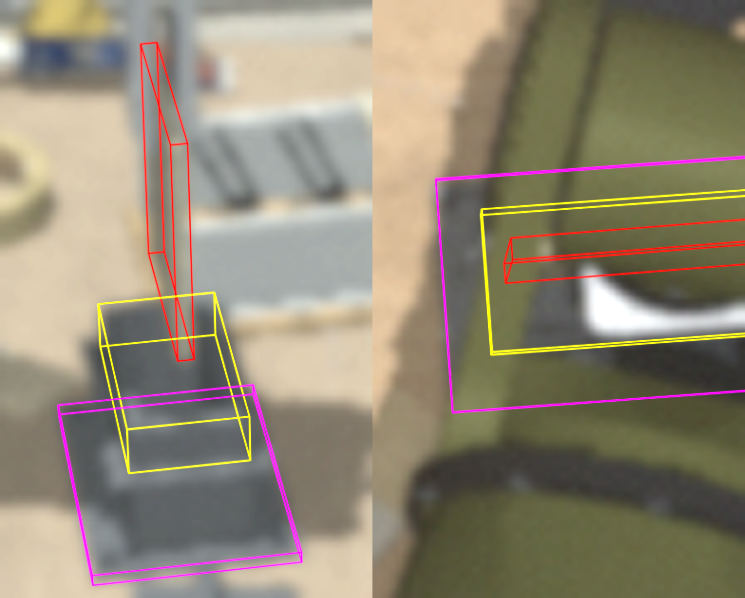

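The side view shows the plaque hanging upright over the case. The model outlines agree with the case foot (its left edge is at about (437,180) in the top half) to within a pixel or two. I'll lower it while watching the force.

Request:
arm_command --targets '[{"hand":-1,"x":0,"y":0,"z":0.015,"yaw":0},{"hand":-1,"x":0,"y":0,"z":0.012,"yaw":0},{"hand":-1,"x":0,"y":0,"z":0.005,"yaw":0},{"hand":-1,"x":0,"y":0,"z":0.004,"yaw":0}]'

```text
clock: 19.4
eef_pos: [478.4, -76.8, 165.3]
eef_rot: [-3.141, -0.0, 1.662]
wrist_force: [-0.5, 0.3, -1.3]
finger_gap: 7.8
finger_force: 25.0
```

Request:
arm_command --targets '[{"hand":-1,"x":0,"y":0,"z":0.004,"yaw":0},{"hand":-1,"x":0,"y":0,"z":0.003,"yaw":0},{"hand":-1,"x":0,"y":0,"z":0.003,"yaw":0}]'

```text
clock: 19.7
eef_pos: [478.6, -77.1, 155.7]
eef_rot: [3.141, 0.0, 1.662]
wrist_force: [-0.1, -0.3, -0.3]
finger_gap: 8.1
finger_force: 25.0
```

Request:
arm_command --targets '[{"hand":-1,"x":0,"y":0,"z":0.004,"yaw":0},{"hand":-1,"x":0,"y":0,"z":0.004,"yaw":0},{"hand":-1,"x":0,"y":0,"z":0.004,"yaw":0}]'

```text
clock: 20.0
eef_pos: [478.5, -77.1, 143.4]
eef_rot: [3.142, -0.0, 1.662]
wrist_force: [-0.1, 0.1, 0.0]
finger_gap: 7.7
finger_force: 25.0
```

Request:
arm_command --targets '[{"hand":-1,"x":0,"y":0,"z":0.006,"yaw":0},{"hand":-1,"x":0,"y":0,"z":0.006,"yaw":0},{"hand":-1,"x":0,"y":0,"z":0.006,"yaw":0}]'

```text
clock: 20.3
eef_pos: [478.5, -77.1, 125.1]
eef_rot: [-3.141, -0.0, 1.662]
wrist_force: [0.5, -0.9, -0.9]
finger_gap: 8.3
finger_force: 25.0
```

Going in freely: the bottom is at z ≈ 33 and the floor is at 8.

Request:
arm_command --targets '[{"hand":-1,"x":0,"y":0,"z":0.006,"yaw":0},{"hand":-1,"x":0,"y":0,"z":0.006,"yaw":0},{"hand":-1,"x":0,"y":0,"z":0.005,"yaw":0},{"hand":-1,"x":0,"y":0,"z":0.003,"yaw":0},{"hand":-1,"x":0,"y":0,"z":0.003,"yaw":0}]'

```text
clock: 20.8
eef_pos: [478.5, -77.1, 102.5]
eef_rot: [3.142, 0.0, 1.662]
wrist_force: [-0.1, 0.4, -1.4]
finger_gap: 7.6
finger_force: 25.0
```

Request:
arm_command --targets '[{"hand":-1,"x":0,"y":0,"z":0.0015,"yaw":0},{"hand":-1,"x":0,"y":0,"z":0.0015,"yaw":0}]'

```text
clock: 21.0
eef_pos: [478.6, -77.1, 99.7]
eef_rot: [3.141, 0.0, 1.662]
wrist_force: [-0.1, -0.3, 1.0]
finger_gap: 7.7
finger_force: 25.0
```

Request:
arm_command --targets '[{"hand":0,"x":0,"y":0,"z":0,"yaw":0},{"hand":0,"x":0,"y":0,"z":0,"yaw":0},{"hand":0,"x":0,"y":0,"z":0,"yaw":0},{"hand":0,"x":0,"y":0,"z":-0.01,"yaw":0},{"hand":0,"x":0,"y":0,"z":-0.02,"yaw":0},{"hand":0,"x":0,"y":0,"z":-0.03,"yaw":0},{"hand":0,"x":0,"y":0,"z":-0.03,"yaw":0},{"hand":0,"x":0,"y":0,"z":-0.03,"yaw":0},{"hand":0,"x":0,"y":0,"z":-0.03,"yaw":0},{"hand":0,"x":0,"y":0,"z":0,"yaw":0}]'

```text
clock: 22.0
eef_pos: [479.6, -77.3, 254.3]
eef_rot: [3.135, 0.002, 1.662]
wrist_force: [-0.4, -0.4, -0.2]
finger_gap: 47.0
finger_force: 0.0
```

Request:
arm_command --targets '[{"hand":0,"x":-0.03,"y":0.003,"z":0,"yaw":0},{"hand":0,"x":-0.035,"y":0.003,"z":0,"yaw":0},{"hand":0,"x":-0.035,"y":0.003,"z":0,"yaw":0},{"hand":0,"x":-0.035,"y":0.003,"z":0,"yaw":0},{"hand":0,"x":-0.035,"y":0.003,"z":0,"yaw":0},{"hand":0,"x":-0.035,"y":0.003,"z":0,"yaw":0},{"hand":0,"x":-0.035,"y":0.003,"z":0,"yaw":0},{"hand":0,"x":-0.012,"y":0.002,"z":0,"yaw":0.11},{"hand":0,"x":0,"y":0,"z":0,"yaw":0.11},{"hand":0,"x":0,"y":0,"z":0,"yaw":0}]'

```text
clock: 23.0
eef_pos: [524.0, -326.2, 249.2]
eef_rot: [-3.141, -0.0, 1.439]
wrist_force: [0.1, -0.3, 0.1]
finger_gap: 46.7
finger_force: 0.0
```

Run:
```python
from h import *
s=manip.read_state(); p=s["eef_pos"]; print(s["clock"],p.round(1),s["eef_rot"].round(3))
I=camera("side")[...,::-1].copy(); cv2.imwrite("pics/side10.png",I); G=I[...,0].astype(int)
print(proj("side",p).round(1))
r0=208
# plaque in case: predicted corners
print(proj("side",pose((478.5,-76,.09),[(a,b,c) for a in(-4,4) for b in(-50,50) for c in(80,128)])).round(0).tolist())
for r in range(196,236,2): print(r," ".join("%3d"%G[r,c] for c in range(244,278)))
```

```text
23.0 [ 524.  -326.2  249.2] [-3.141 -0.     1.439]
[[278.5 215.9]]
[[259.0, 226.0], [259.0, 214.0], [255.0, 210.0], [255.0, 198.0], [262.0, 226.0], [262.0, 214.0], [257.0, 210.0], [257.0, 198.0]]
196 119 121 120 119 120 119 118 114 111 114 117 117 117 114 112 111 111 113 115 113 110 111 113 111 100  82  79  98 115 125 129 128 124 123
198 121 121 122 121 120 120 119 113 107 109 112 119 125 124 121 128 135 140 142 142 135 124 116 112 101  94 110 132 140 139 138 135 132 131
200 122 122 121 121 121 121 120 117 109 103 108 122 135 134 128 130 131 131 130 126 120 116 114 112 103  92  97 112 118 118 118 118 118 117
202 120 120 119 118 119 120 120 117 112 104 105 112 126 134 130 122 119 118 117 116 112 111 113 112 103  91  94 108 115 116 116 117 116 117
204 121 120 118 118 119 120 120 120 116 108 100 104 118 134 135 125 119 118 117 116 115 114 114 112 104  92  93 109 115 117 116 116 117 117
206 120 118 117 118 119 119 119 121 119 114 105  96 101 121 136 133 123 119 118 116 114 112 113 112 104  93  95 109 115 117 116 117 117 116
208 119 117 118 118 117 119 120 120 121 116 107  95  92 110 130 
[... 1195 characters left out ...]

226  87  90  94  96  97  90  80  83  92  91  82  76  75  78  82  87  92  90  82  75  76  80  86  92  95  92  93 100 109 118 119 120 119 120
228  93  95  96  98  98  90  78  78  90  95  93  91  95  95  92  88  83  82  80  82  85  87  89  88  85  85  90 100 109 116 119 120 119 120
230 103 102 100  99  97  93  81  71  74  78  78  75  76  76  75  73  73  72  70  70  70  70  71  71  72  77  88 100 107 111 116 118 118 119
232 101 103  99  96  93  95  93  83  72  68  70  70  70  69  69  70  70  71  70  70  70  71  71  70  72  74  85  97 108 114 118 119 119 119
234 103 102 101  98  90  81  78  75  71  70  71  73  77  78  79  77  76  77  78  80  83  88  90  90  88  88  87  91  98 101 108 116 119 119
```

The plaque stands in the case: its top edge in the side view runs (256,199)–(260,213), where the model predicts it. On to the lid.

Request:
arm_command --targets '[{"hand":0,"x":-0.005,"y":-0.023,"z":0,"yaw":0},{"hand":0,"x":-0.005,"y":-0.0225,"z":0,"yaw":0},{"hand":0,"x":0,"y":0,"z":0.03,"yaw":0},{"hand":0,"x":0,"y":0,"z":0.03,"yaw":0},{"hand":0,"x":0,"y":0,"z":0.03,"yaw":0},{"hand":0,"x":0,"y":0,"z":0.02,"yaw":0},{"hand":0,"x":0,"y":0,"z":0.01,"yaw":0},{"hand":0,"x":0,"y":0,"z":0,"yaw":0},{"hand":0,"x":0,"y":0,"z":0,"yaw":0}]'

```text
clock: 23.95
eef_pos: [478.3, -330.1, 130.8]
eef_rot: [3.14, 0.001, 1.443]
wrist_force: [-0.8, -0.7, 0.2]
finger_gap: 46.9
finger_force: 0.0
```

Run:
```python
from h import *
s=manip.read_state(); p=s["eef_pos"]; print(s["clock"],p.round(1),s["eef_rot"].round(3),s["wrist_force"].round(1))
O=cv2.imread("pics/side10.png"); G=O[...,0].astype(int)
L=(477.5,-330,-.129)
print("bar top",proj("side",pose(L,[(a,b,114) for a in(-6,6) for b in(-35,35)])).round(1).tolist(),"tcp",proj("side",p).round(1))
for r in range(244,276,2): print(r," ".join("%3d"%G[r,c] for c in range(246,284)))
T=cv2.imread("pics/top0.png")[...,0].astype(int)
print("top bar",proj("top",pose(L,[(a,b,114) for a in(-6,6) for b in(-35,35)])).round(1).tolist())
for r in range(222,240): print(r," ".join("%3d"%T[r,c] for c in range(380,420)))
```

```text
23.95 [ 478.3 -330.1  130.8] [3.140e+00 1.000e-03 1.443e+00] [-0.8 -0.7  0.2]
bar top [[259.8, 264.7], [261.5, 249.5], [264.1, 264.8], [265.6, 249.6]] tcp [[262.9 252.3]]
244  68  69  74  77  73  66  63  66  69  69  70  69  70  69  70  70  69  70  68  69  69  68  68  68  65  64  63  64  67  82  98 112 120 124 124 122 120 119
246  64  63  61  62  61  62  63  66  67  67  67  67  66  67  67  71  73  76  74  74  74  74  73  73  75  80  83  82  77  80  90 104 113 119 123 123 121 120
248  64  59  55  52  55  60  62  62  63  63  63  64  68  74  82  88  93  95  94  95  95  96  97  96  95  95  95  94  93  97  99 104 111 117 120 121 121 120
250  69  64  61  60  63  65  68  67  68  68  67  68  70  72  74  77  77  77  77  84  98 107 110 109 109 110 112 114 117 120 120 120 121 122 123 124 122 119
252  71  69  71  70  72  70  69  66  65  64  66  67  68  68  67  66  64  62  63  70  85  97 104 107 107 107 108 107 105 105 109 115 120 123 123 124 122 122
254  73  73  74  73  73  71  68  65  62  62  61  62  62  61  61  60  60  60  60  56  59  63  66  68  69  68  69  68  68  67  74  90 108 119 122 122 1
[... 3891 characters left out ...]
  67  67  71  79  90  93  94  95  96  95  95
236  99  98  98  99  99  98  99  98  98  99  98  96  95  94  95  96  96  95  92  92  93  97  98  96  91  90  87  89  88  86  83  83  89  95  94  96  95  95  95  96
237  99  98 100  98  99  99 100  99  99  97  98  97  97  97  98  97  96  96  96  96  96  96  97  95  92  91  92  95  95  96  92  92  92  95  96  95  96  96  94  94
238 100 100  98  98 100  99  99  99  98 100  98  98  98  98  98  98  97  97  98  98  98  98  97  96  95  96  95  95  96  95  90  91  94  94  95  96  97  95  95  95
239  98  98  99  98  99 100  99  98  99  99  98  98  99  97  98  98  97  98  98  98  96  97  97  98  97  97  97  96  98  95  95  95  95  96  96  96  95  95  95  95
```

Request:
arm_command --targets '[{"hand":0,"x":0,"y":0,"z":0.015,"yaw":0},{"hand":0,"x":0,"y":0,"z":0.015,"yaw":0},{"hand":0,"x":0,"y":0,"z":0.01,"yaw":0},{"hand":0,"x":0,"y":0,"z":0,"yaw":0},{"hand":0,"x":0,"y":0,"z":0,"yaw":0}]'

```text
clock: 24.45
eef_pos: [478.0, -330.1, 90.0]
eef_rot: [3.141, 0.0, 1.442]
wrist_force: [0.3, -0.1, -0.1]
finger_gap: 46.7
finger_force: 0.0
```

Request:
arm_command --targets '[{"hand":-1,"x":0,"y":0,"z":0,"yaw":0},{"hand":-1,"x":0,"y":0,"z":0,"yaw":0},{"hand":-1,"x":0,"y":0,"z":0,"yaw":0},{"hand":-1,"x":0,"y":0,"z":0,"yaw":0},{"hand":-1,"x":0,"y":0,"z":0,"yaw":0},{"hand":-1,"x":0,"y":0,"z":0,"yaw":0}]' --newtons 45

```text
clock: 25.05
eef_pos: [477.9, -330.0, 89.7]
eef_rot: [-3.142, 0.0, 1.442]
wrist_force: [-0.8, 0.9, 0.8]
finger_gap: 11.5
finger_force: 45.0
```

Request:
arm_command --targets '[{"hand":-1,"x":0,"y":0,"z":-0.01,"yaw":0},{"hand":-1,"x":0,"y":0,"z":-0.02,"yaw":0},{"hand":-1,"x":0,"y":0,"z":-0.025,"yaw":0},{"hand":-1,"x":0,"y":0,"z":-0.025,"yaw":0},{"hand":-1,"x":0,"y":0,"z":-0.025,"yaw":-0.07},{"hand":-1,"x":0,"y":0,"z":-0.025,"yaw":-0.07},{"hand":-1,"x":0,"y":0,"z":-0.025,"yaw":-0.073},{"hand":-1,"x":0,"y":0,"z":0,"yaw":0}]'

```text
clock: 25.85
eef_pos: [478.7, -330.6, 248.7]
eef_rot: [3.137, 0.004, 1.656]
wrist_force: [-0.1, -0.5, -2.4]
finger_gap: 11.7
finger_force: 45.0
```

Request:
arm_command --targets '[{"hand":-1,"x":0.02,"y":0.002,"z":0,"yaw":0},{"hand":-1,"x":0.03,"y":0.002,"z":0,"yaw":0},{"hand":-1,"x":0.033,"y":0.003,"z":0,"yaw":0},{"hand":-1,"x":0.033,"y":0.003,"z":0,"yaw":0},{"hand":-1,"x":0.033,"y":0.003,"z":0,"yaw":0},{"hand":-1,"x":0.033,"y":0.003,"z":0,"yaw":0},{"hand":-1,"x":0.033,"y":0.003,"z":0,"yaw":0},{"hand":-1,"x":0.025,"y":0.002,"z":0,"yaw":0},{"hand":-1,"x":0.013,"y":0.001,"z":0,"yaw":0},{"hand":-1,"x":0,"y":0,"z":0,"yaw":0}]'

```text
clock: 26.85
eef_pos: [478.5, -75.1, 244.3]
eef_rot: [-3.141, -0.0, 1.656]
wrist_force: [-0.8, -0.5, -1.9]
finger_gap: 11.4
finger_force: 45.0
```

Request:
arm_command --targets '[{"hand":-1,"x":0,"y":0,"z":0,"yaw":0}]'

```text
clock: 26.95
eef_pos: [478.6, -76.7, 244.4]
eef_rot: [-3.141, 0.0, 1.654]
wrist_force: [0.6, 0.7, -1.5]
finger_gap: 11.5
finger_force: 45.0
```

Request:
arm_command --targets '[{"hand":-1,"x":0.0005,"y":0,"z":0.015,"yaw":0},{"hand":-1,"x":0,"y":0,"z":0.02,"yaw":0},{"hand":-1,"x":0,"y":0,"z":0.02,"yaw":0},{"hand":-1,"x":0,"y":0,"z":0.01,"yaw":0},{"hand":-1,"x":0,"y":0,"z":0.004,"yaw":0},{"hand":-1,"x":0,"y":0,"z":0,"yaw":0}]'

```text
clock: 27.55
eef_pos: [478.6, -76.1, 175.7]
eef_rot: [-3.141, -0.0, 1.654]
wrist_force: [0.3, 0.4, -1.0]
finger_gap: 11.6
finger_force: 45.0
```

Request:
arm_command --targets '[{"hand":-1,"x":0,"y":0,"z":0.003,"yaw":0},{"hand":-1,"x":0,"y":0,"z":0.003,"yaw":0},{"hand":-1,"x":0,"y":0,"z":0.002,"yaw":0}]'

```text
clock: 27.85
eef_pos: [478.6, -75.6, 167.8]
eef_rot: [3.141, 0.0, 1.655]
wrist_force: [-0.2, -0.2, -1.9]
finger_gap: 11.8
finger_force: 45.0
```

Request:
arm_command --targets '[{"hand":-1,"x":0,"y":0,"z":0.002,"yaw":0},{"hand":-1,"x":0,"y":0,"z":0.002,"yaw":0},{"hand":-1,"x":0,"y":0,"z":0.002,"yaw":0}]'

```text
clock: 28.15
eef_pos: [478.6, -75.5, 161.6]
eef_rot: [3.142, 0.0, 1.655]
wrist_force: [-0.5, -0.3, -0.4]
finger_gap: 11.8
finger_force: 45.0
```

Request:
arm_command --targets '[{"hand":-1,"x":0,"y":0,"z":0.002,"yaw":0},{"hand":-1,"x":0,"y":0,"z":0.002,"yaw":0}]'

```text
clock: 28.35
eef_pos: [478.5, -75.5, 157.5]
eef_rot: [3.142, -0.0, 1.655]
wrist_force: [-0.1, -0.3, -1.9]
finger_gap: 11.4
finger_force: 45.0
```

The lid's rim is over the walls with no side force. I'll press it down past the catches.

Request:
arm_command --targets '[{"hand":-1,"x":0,"y":0,"z":0.002,"yaw":0},{"hand":-1,"x":0,"y":0,"z":0.002,"yaw":0},{"hand":-1,"x":0,"y":0,"z":0.002,"yaw":0},{"hand":-1,"x":0,"y":0,"z":0.002,"yaw":0}]'

```text
clock: 28.75
eef_pos: [479.2, -75.7, 150.9]
eef_rot: [3.14, 0.001, 1.655]
wrist_force: [-1.3, -0.0, 12.6]
finger_gap: 11.6
finger_force: 45.0
```

Request:
arm_command --targets '[{"hand":-1,"x":0,"y":0,"z":0.002,"yaw":0},{"hand":-1,"x":0,"y":0,"z":0.002,"yaw":0},{"hand":-1,"x":0,"y":0,"z":0.002,"yaw":0}]'

```text
clock: 29.05
eef_pos: [478.6, -75.7, 143.9]
eef_rot: [3.141, 0.0, 1.655]
wrist_force: [-0.1, -0.5, -0.1]
finger_gap: 11.8
finger_force: 45.0
```

Request:
arm_command --targets '[{"hand":-1,"x":0,"y":0,"z":0.001,"yaw":0},{"hand":-1,"x":0,"y":0,"z":0.001,"yaw":0},{"hand":-1,"x":0,"y":0,"z":0.001,"yaw":0},{"hand":-1,"x":0,"y":0,"z":0.001,"yaw":0}]'

```text
clock: 29.45
eef_pos: [478.5, -75.6, 141.6]
eef_rot: [3.141, 0.0, 1.655]
wrist_force: [-16.4, 2.7, 37.1]
finger_gap: 11.5
finger_force: 45.0
```

Request:
arm_command --targets '[{"hand":-1,"x":0,"y":0,"z":0.001,"yaw":0},{"hand":-1,"x":0,"y":0,"z":0,"yaw":0}]'

```text
clock: 29.65
eef_pos: [478.6, -75.6, 141.6]
eef_rot: [3.14, 0.001, 1.655]
wrist_force: [-18.4, 3.4, 37.6]
finger_gap: 11.9
finger_force: 45.1
```

The lid is seated, with the TCP at 141.6 so the lid is at z ≈ 52. I'll relax, release and retreat.

Request:
arm_command --targets '[{"hand":-1,"x":0,"y":0,"z":-0.001,"yaw":0},{"hand":-1,"x":0,"y":0,"z":-0.001,"yaw":0},{"hand":0,"x":0,"y":0,"z":0,"yaw":0},{"hand":0,"x":0,"y":0,"z":0,"yaw":0},{"hand":0,"x":0,"y":0,"z":0,"yaw":0},{"hand":0,"x":0,"y":0,"z":-0.01,"yaw":0},{"hand":0,"x":0,"y":0,"z":-0.02,"yaw":0},{"hand":0,"x":0,"y":0,"z":-0.03,"yaw":0},{"hand":0,"x":0,"y":0,"z":-0.03,"yaw":0},{"hand":0,"x":0,"y":0,"z":-0.02,"yaw":0}]'

```text
clock: 30.65
eef_pos: [478.8, -75.6, 253.5]
eef_rot: [3.139, 0.001, 1.655]
wrist_force: [0.1, -0.6, 0.2]
finger_gap: 47.0
finger_force: 0.0
```

Request:
arm_command --targets '[{"hand":0,"x":-0.03,"y":0,"z":0,"yaw":0},{"hand":0,"x":-0.035,"y":0,"z":0,"yaw":0},{"hand":0,"x":-0.035,"y":0,"z":0,"yaw":0},{"hand":0,"x":-0.035,"y":0,"z":0,"yaw":0},{"hand":0,"x":-0.035,"y":0,"z":0,"yaw":0},{"hand":0,"x":-0.03,"y":0,"z":0,"yaw":0},{"hand":0,"x":0,"y":0,"z":0,"yaw":0}]'

```text
clock: 31.35
eef_pos: [495.0, -277.6, 250.7]
eef_rot: [-3.141, 0.0, 1.652]
wrist_force: [0.1, 0.1, -0.2]
finger_gap: 47.2
finger_force: 0.0
```

Run:
```python
from h import *
print(manip.read_state()["eef_pos"].round(1))
I=camera("top")[...,::-1].copy(); G=I[...,0].astype(int)
L=(478.5,-75.6,.085)
P=pose(L,[(a,b,136) for a,b in((37.5,62.5),(37.5,-62.5),(-37.5,-62.5),(-37.5,62.5))]); q=proj("top",P); print("lid top predicted",q.round(1).tolist())
c=q.mean(0).round().astype(int); print(c, "row profile",G[c[1]-3,c[0]-34:c[0]+35].tolist()); print("col profile",G[c[1]-24:c[1]+25,c[0]-16].tolist())
```

```text
[ 495.  -277.6  250.7]
lid top predicted [[283.8, 215.9], [330.7, 212.5], [333.2, 240.7], [285.9, 244.2]]
[308 228] row profile [112, 113, 112, 112, 113, 114, 114, 113, 111, 101, 95, 105, 112, 114, 115, 116, 115, 115, 115, 110, 107, 106, 107, 109, 113, 116, 116, 116, 109, 102, 98, 92, 86, 90, 92, 92, 95, 98, 103, 102, 93, 92, 90, 85, 84, 83, 85, 94, 103, 107, 110, 112, 113, 114, 114, 113, 111, 100, 83, 76, 75, 75, 74, 74, 74, 74, 75, 74, 73]
col profile [116, 114, 116, 115, 118, 118, 116, 116, 115, 115, 114, 103, 99, 112, 116, 115, 114, 115, 116, 115, 114, 115, 114, 116, 117, 116, 117, 116, 116, 115, 116, 116, 116, 117, 116, 115, 117, 117, 117, 115, 104, 88, 95, 106, 115, 117, 113, 110, 115]
```

```bash
python3 -c "
from cell import manip
print(manip.sign_off())"
```

```text
the job is handed in; nothing more can be done
None
```

The job is handed in, result not reported: the tall plaque stands in the case groove and the lid is pressed down level on the ledge, though the plaque slipped from the grip while being drawn from the rack, fell flat, and was tipped up against the rack base (up to about 19 N at the wrist) and gripped again.

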